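# Clip a holder on a test tube and hold it slanted over the burner

### The arm

A 6-joint arm with a two-finger parallel gripper is mounted at the origin on a cart in front of the work surface, level with it; the furniture and walls round the work are solid. World frame = base frame: x ahead of the robot, y to its left, z up, the work surface at z = 0. Lengths are in m, angles in rad, forces in N, time in s.
With the tool pointing down it reaches from about 0.425 to 0.95 m from the base axis. Payload 3.5 kg.
Tool frame: the origin (TCP) lies midway between the tips of the shut fingers; the grasp point (between the pads) lies 19 mm behind it; z points along the fingers, y is the line along which they close (so a half turn about z gives the same grasp; the last joint's range is limited). The gripper opens to 85 mm and grips with 20 to 120 N. Pads are 22 mm wide; open, the fingers measure 114 mm over their backs; the gripper's body (76 mm by 85 mm) begins 54 mm behind the grasp point. The pads swing forward as they close: fully open they stand 13 mm farther back than shut.
Start: joints at [-1.426, 0.286, 1.577, -0, 1.279, -0.15], TCP at [0.196, -0.646, 0.231] pointing down, gripper open.
Joint ranges: [-2.77, 2.77], [-0.9, 2.22], [0.21, 2.48], [-1.53, 4.67], [0.24, 2.81], [-2.84, 2.84]. Speed limits (rad/s): [2.79, 2.79, 3.14, 3.14, 3.14, 3.14].

### API

Orientations are given as a unit quaternion [x, y, z, w].
In Python, from plant import * gives the robot as it stands.
- The arm moves only by the tool move_arm, never from a script. Its argument "moves" is a list of rows, each a list of 3 entries, a list of its own where there are three numbers: the opening, from 0 (shut) to 1 (fully open), then the shift along the tool's x, y, z in m, then the turn, a rotation vector about the tool's x, y, z in rad. A call has exactly 10 rows; each row shifts and turns the commanded pose from where the row before left it, along the tool's axes as they then stand; what a row does not reach is not made up. A row lasts 1/12 s, in which the tool goes at most 41.7 mm and 7.16 degrees, less where a joint would pass 70% of its speed; a pose out of reach is approached as far as the arm can. A call is refused whole if a number of a shift passes 0.0417 or a number of a turn 0.125, either way. A call with a gripper value outside its range is refused whole. The fingers move at their own pace and stop on an object; "grip_force" is the grip in N (left out, the last holds). Time passes only in rows, so rows that do not move let the fingers close, or fill a call up. It gives the time, the measured TCP pose, the force, the opening and the grip force at its end, in the units of the state.
- get_state(): the state, without advancing time (a new reading comes with each control period).
- read_camera(name): name is "scene" or "top"; returns the picture (384x512x3 uint8, red, green, blue); there is no depth.
- camera_params(name): a dict with "fx", "fy", "cx", "cy" (pixels), "k1" (the pictures are not rectified: a ray, as slopes to the right and down, at radius r is drawn at 1 + k1 r^2 times it, then the intrinsics apply), "rvec" (rotation vector, rad) and "tvec" (3), from world to camera coordinates, as OpenCV has them. Camera axes: x right, y down, z forward; pixel columns grow to the right and rows downward; lengths in m; the calibration is good to about 2 mm. A picture is of the moment at which its call begins. camera_params takes no time and is no camera call.
- sign_off(): hands the job in; it is judged then, once.
The state is a dict: "time": time; "qpos": joint angles; "dq": joint speeds; "joint_efforts": joint torques, N m; "eef_pos": TCP position; "tcp_rot": TCP orientation; "contact_force": force on the tool from outside, world axes, zero at the start; "wrist_torque": the same for the moment, N m; "opening": opening from 0.0 (shut) to 1.0 (fully open); "finger_force": force on a finger pad.
Only numpy, scipy, OpenCV 4.12 (cv2) and the standard library are available. Lean on these libraries where they do the work, as an engineer would, in place of code of your own. Each camera call takes 0.05 s, during which the arm holds its last target. There are 200 camera calls.

### The job

Get the open test tube into position over the gas burner, which is off: with the tube still standing in its rack, clip the sprung wooden test-tube holder onto the upper part of the tube, then take the holder by its long handle, draw the tube straight up out of the rack and carry it to the burner. Finish while still holding it there by the handle, motionless, the tube slanted at about 45 degrees with its mouth uppermost and its rounded end hanging free about 4 cm straight above the burner's mouth. Do not touch the glass with the gripper, and leave the red-stoppered tube, the beaker and the two vials standing where they are.

Things in the scene. Friction and masses are not known exactly. Their poses are not given: they have to be found in the camera images.
- holder: Wooden test-tube holder, like a long clothes-peg lying flat: 184 mm long, 18 mm thick, 45 g. Origin on its underside at the spring pivot; x from handle to jaws, z up (hinge axis), y to the side of the short sprung leg. The straight long leg is 8 mm wide (y -8.5 to -0.5 mm) and ends 140 mm behind the pivot; the short leg is 62 mm long from the pivot, splayed to the y side by 0.5 rad.
- holder_grip (a point): Squeeze zone: y = 0, half-way up, 45 mm behind the pivot; same axes. At rest the legs span 42 mm here (y -8.5 to +34), 46 mm at the short leg's end. Squeezed together to their stop (11 N) they lie flat side by side, 17 mm wide (y -8.5 to +8.5), jaws open; let go, the spring shuts them. Fingers closing square to the bisector of the legs (turned -0.25 rad from x) end flat on both.
- holder_jaws (a point): Centre of the V-notched jaws (axis of a clipped tube), half-way up, 79 mm ahead of holder_grip; same axes. The jaws end 10 mm ahead of it. Only the jaw on the y side swings: fully squeezed, the mouth between the lips is 24 mm wide (y -5 to +19), open to the front, so a tube should enter at about y = +7. Let go, the notches centre on the tube with about 9 N.
- holder_tail (a point): Centre of the bare handle of the holder (long leg alone, 8 mm wide in y, 18 mm thick), 60 mm behind holder_grip and 4.5 mm to its -y side; same axes. Bare from 40 mm ahead of this point to 35 mm behind it. Gripping here does not open the jaws.
- holder_lever (a joint): Angle of the short leg in rad: 0 at rest (jaws shut), about 0.12 when clipped on the 16 mm tube, 0.5 fully squeezed (jaws wide open).
- tube_neck (a point): Point on the axis of the open test tube (clear glass, 16 mm in diameter, 150 mm long, 30 g, white band round the middle, no stopper), 120 mm above its rounded end, 30 mm below its rim: the place to clip the holder. z along the tube to its mouth. It stands with 1 mm of play in one of the end holes of the rack, its end 8 mm above the bench.
- tube_end (a point): Lowest point of the open tube's rounded end, on its axis, 120 mm below tube_neck; same axes.
- rack_top (a point): Centre of the top face of the white plastic test-tube rack, 70 mm above the bench; the rack is fixed, 56 mm in x and 170 mm in y, with a row of four holes along y at -60, -20, 20 and 60 mm; the two tubes stand in the outer holes.
- burner_mouth (a point): Centre of the mouth (25 mm across) of the compact gas burner (fixed, off): 92 mm above the bench, in the middle of a steel housing 100 x 100 x 44 mm, with a blue gas cartridge (66 mm in diameter, 72 mm high) standing 100 mm behind in x. z up.
- spare_mid (a point): The other test tube, same glass but closed with a red stopper (top 166 mm above its end), in the other end hole of the rack; point on its axis 80 mm above its end. Leave alone.
- tube: The open test tube; origin at the tip of its rounded end, z to its mouth.
- tube_rack: The rack; origin at the centre of its underside, axes as rack_top.
- burner: The burner; origin at the centre of the underside of its steel housing, axes as burner_mouth.
- beaker: Small glass beaker, 66 x 57 x 69 mm, origin at the centre of its underside. Leave alone.
- red_vial: White vial with a red cap, 32 mm in diameter, 75 mm high, origin at the centre of its underside. Leave alone.
- pale_vial: Small vial with a pale cap, 27 mm in diameter, 52 mm high, origin at the centre of its underside. Leave alone.

How it is judged:
On the way, in this order (a step that is already met when the one before it is completed fails the run):
1. the holder is clipped, by its own spring, on the upper part of the open tube, which still stands in the rack (x of holder_jaws in the frame of tube_neck between -0.006 and 0.006 m and y of holder_jaws in the frame of tube_neck between -0.006 and 0.006 m and z of holder_jaws in the frame of tube_neck between -0.035 and 0.022 m and angle between the z axis of holder_jaws and the z axis of tube_neck, either way round below 0.3 rad and value of joint holder_lever below 0.2 rad and height (world z) of tube_end below 0.025 m and contact force between holder and tube above 2 N), for 0.2 s.
2. the tube, in the holder, is drawn upright clear of the rack (x of holder_jaws in the frame of tube_neck between -0.006 and 0.006 m and y of holder_jaws in the frame of tube_neck between -0.006 and 0.006 m and z of holder_jaws in the frame of tube_neck between -0.035 and 0.022 m and angle between the z axis of holder_jaws and the z axis of tube_neck, either way round below 0.3 rad and height (world z) of tube_end above 0.08 m and angle between tube_neck's own z axis and vertical below 0.4 rad), for 0.05 s.
At the end, for the whole second after the job is handed in: Fingers hold the holder, sprung shut on the tube 85-142 mm up from its end (6 mm, 0.3 rad); tube slanted 30 to 60 degrees, mouth uppermost, end 15-70 mm above the burner's mouth and within 30 mm of its axis, touching only the holder, at rest (0.03 m/s) (x of holder_jaws in the frame of tube_neck between -0.006 and 0.006 m and y of holder_jaws in the frame of tube_neck between -0.006 and 0.006 m and z of holder_jaws in the frame of tube_neck between -0.035 and 0.022 m and angle between the z axis of holder_jaws and the z axis of tube_neck, either way round below 0.3 rad and value of joint holder_lever below 0.2 rad and angle between tube_neck's own z axis and vertical between 0.52 and 1.05 rad and horizontal distance between tube_end and burner_mouth below 0.03 m and z of tube_end in the frame of burner_mouth between 0.015 and 0.07 m and contact force between holder and tube above 2 N and contact force between the fingers and holder above 2 N and contact force between the fingers and tube below 0.2 N and contact force between each of tube, holder and burner below 0.1 N and contact force between tube and tube_rack below 0.1 N and linear speed of tube below 0.03 m/s); the arm keeps its last pose, push and grip.
It fails at once if the gripper touches the glass of the open tube (contact force between the fingers and tube above 1 N).
It fails at once if the stoppered tube is lifted or knocked over (distance of spare_mid from where it was at the start of the episode above 0.02 m or angle between spare_mid's own z axis and vertical above 0.3 rad).
It fails at once if the beaker is pushed away or tipped (distance of beaker from where it was at the start of the episode above 0.03 m or angle between beaker's own z axis and vertical above 0.4 rad).
It fails at once if a vial is pushed away or tipped (distance of any of red_vial, pale_vial from where it was at the start of the episode above 0.03 m or angle between any of red_vial, pale_vial's own z axis and vertical above 0.4 rad).
It also fails if it takes over 51 s, if anything falls off the work surface, if the arm or the gripper's body presses on something with over 40 N, if the wrist force passes 120 N, or if a joint passes its speed limit or range.

## Working session

There is one attempt and no reset: what is moved stays moved. The work goes in short steps, Python scripts to look and compute and a tool call to move; the robot and the scene stay as the last step left them, time stands still between calls to the robot, and variables do not carry over. Pictures are saved under pics/ and viewed, at most 13 in all, crops included, and the job is handed in when it is done.

Besides the shell and the picture viewer there is one more tool, called after "Emit:" as a command line: name --argument value ..., lists and objects as JSON in quotes. move_arm: Moves the arm, as the interface text tells. Its arguments: {"type":"object","properties":{"moves":{"type":"array"},"grip_force":{"type":"number"}},"required":["moves"]}

```bash
mkdir -p pics; ls; python3 - <<'E'
from plant import *
import cv2
print(get_state())
for n in("scene","top"):
    print(n,camera_params(n)); cv2.imwrite(f"pics/{n}0.png",read_camera(n)[:,:,::-1])
E
```

```text
pics
{'time': 0.0, 'qpos': array([-1.42598184e+00,  2.87221734e-01,  1.57820491e+00,  3.93559586e-05,
        1.27858996e+00, -1.50014094e-01]), 'dq': array([ 3.91188177e-05, -1.49375340e-03, -1.09821166e-03, -3.73602220e-04,
        1.22829471e-03,  2.68648678e-04]), 'joint_efforts': array([-4.05894398e-04, -4.05981624e+01, -2.92628825e+01, -1.49699686e-04,
        5.82716981e-03,  7.15258039e-06]), 'eef_pos': array([ 0.19606985, -0.64520034,  0.22989468]), 'tcp_rot': array([ 9.89154285e-01,  1.46875225e-01,  2.19877933e-05, -1.21192482e-03]), 'contact_force': array([ 0.19596756,  0.72821827, -0.1584934 ]), 'wrist_torque': array([ 0.03578092, -0.01177462, -0.00570231]), 'finger_force': 0.0, 'opening': 0.9987686364821841}
scene {'fx': 369.19832942588107, 'fy': 369.19832942588107, 'cx': 254.53805763911575, 'cy': 193.40815567673334, 'k1': 0.023789090860067957, 'rvec': array([ 1.90936149, -1.18197638,  0.61288447]), 'tvec': array([-0.13943565,  0.4322585 ,  0.82618636])}
top {'fx': 357.7974943923924, 'fy': 357.7974943923924, 'cx': 258.54139358713496, 'cy': 188.59764104729695, 'k1': 0.005041028489287444, 'rvec': array([ 2.1474452 , -2.21214705,  0.09200606]), 'tvec': array([0.153017  , 0.55568251, 1.21810553])}
```

```bash
python3 - <<'E'
import cv2
for n in("scene","top"):
    cv2.imwrite(f"pics/{n}0b.png",cv2.resize(cv2.imread(f"pics/{n}0.png"),(800,600),interpolation=cv2.INTER_CUBIC))
E
```

```text
(no output)
```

View pics/scene0b.png

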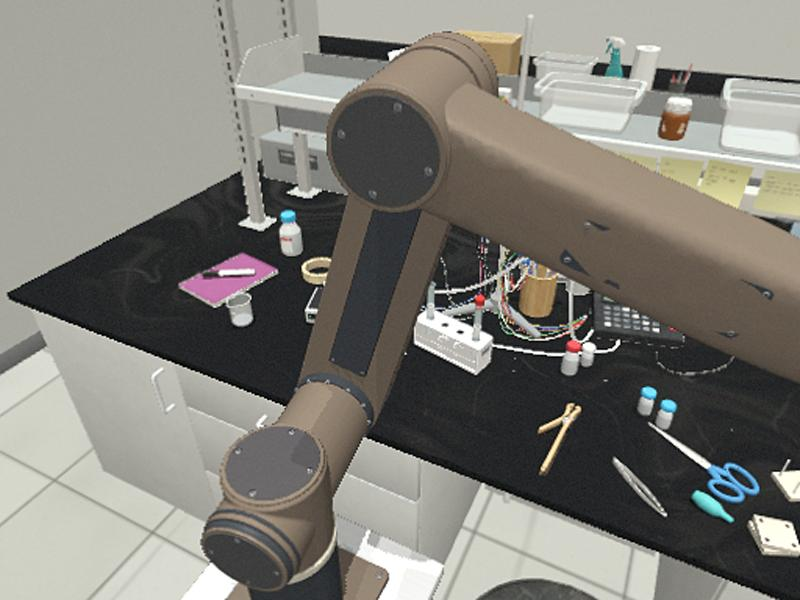

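View pics/top0b.png

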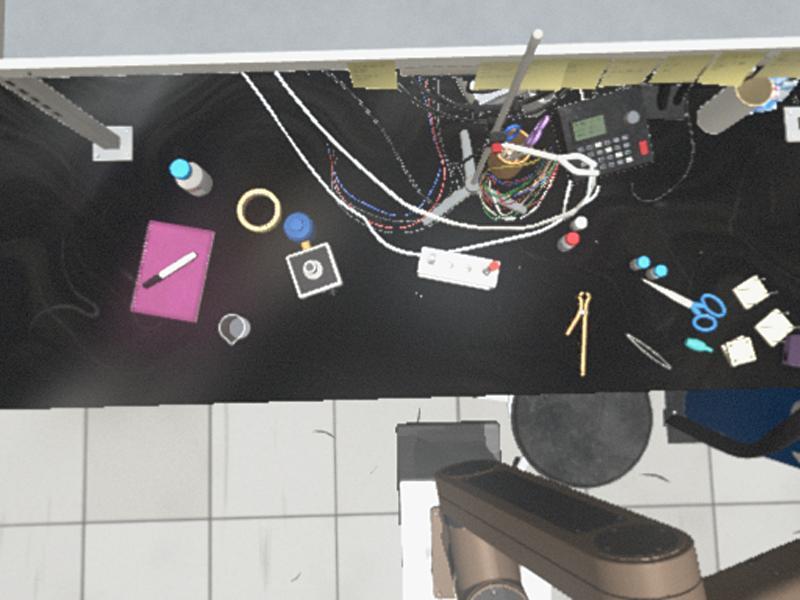

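The scene view shows the rack at (452,340), with the red stopper on its right-hand end, and the holder at (560,435). The burner is hidden by the arm. The top view shows the holder with its jaws at (585,297) and tail at (583,375), short leg to the left (+y). It also shows the rack at (458,268), the burner mouth at about (313,268) and the beaker at (235,328).

```bash
cat > h.py <<'E'
import numpy as np, cv2
from scipy.spatial.transform import Rotation as R
from plant import camera_params
def cam(n):
    p=camera_params(n); Rm=R.from_rotvec(p['rvec']).as_matrix(); K=np.array([[p['fx'],0,p['cx']],[0,p['fy'],p['cy']],[0,0,1]])
    return p,Rm,np.array(p['tvec']),K,np.array([p['k1'],0,0,0,0.])
def rays(n,uv):
    p,Rm,t,K,D=cam(n)
    s=cv2.undistortPoints(np.asarray(uv,float).reshape(-1,1,2),K,D).reshape(-1,2)
    return -Rm.T@t,np.c_[s,np.ones(len(s))]@Rm
def onplane(n,uv,z):
    c,d=rays(n,uv); return c+d*((z-c[2])/d[:,2])[:,None]
def proj(n,X):
    p,Rm,t,K,D=cam(n); return cv2.projectPoints(np.asarray(X,float).reshape(-1,1,3),np.array(p['rvec'],float),t,K,D)[0].reshape(-1,2)
E
python3 - <<'E'
from h import *
np.set_printoptions(precision=4,suppress=True)
im=cv2.imread('pics/top0.png'); hsv=cv2.cvtColor(im,cv2.COLOR_BGR2HSV)
def comps(m,box,zs,name):
    x0,y0,x1,y1=[int(v*.64) for v in box]
    mm=np.zeros(m.shape,np.uint8); mm[y0:y1,x0:x1]=m[y0:y1,x0:x1]
    cs,_=cv2.findContours(mm,cv2.RETR_EXTERNAL,cv2.CHAIN_APPROX_NONE)
    for c in sorted(cs,key=cv2.contourArea)[-1:]:
        P=onplane('top',c.reshape(-1,2).astype(float),zs)[:,:2]
        r=cv2.minAreaRect((P*1000).astype(np.float32)); print(name,cv2.contourArea(c),r, cv2.boxPoints(r))
    return mm
wood=((hsv[...,0]>8)&(hsv[...,0]<28)&(hsv[...,1]>70)&(hsv[...,2]>100)).astype(np.uint8)
m=comps(wood,(550,280,605,390),.018,'holder')
white=((hsv[...,1]<60)&(hsv[...,2]>150)).astype(np.uint8)
white2=white
comps(white,(405,244,510,300),.07,'rack')
comps(white,(280,240,350,300),.044,'burner')
red=(((hsv[...,0]<8)|(hsv[...,0]>172))&(hsv[...,1]>120)&(hsv[...,2]>80)).astype(np.uint8)
comps(red,(480,255,510,285),.174,'stopper')
# holder pixel print
ys,xs=np.nonzero(m)
for y in range(ys.min(),ys.max()+1,2):
    s=np.sort(xs[ys==y]); print(y,s.min(),s.max(),len(s),end=' | ')
for n,b in(('a',(400,235,520,300)),('b',(270,200,360,310))):
    x0,y0,x1,y1=[int(v*.64) for v in b]; cv2.imwrite(f'pics/c{n}.png',cv2.resize(im[y0:y1,x0:x1],None,fx=7,fy=7,interpolation=cv2.INTER_CUBIC)); print(x0,y0)
a=cv2.imread('pics/ca.png');b=cv2.imread('pics/cb.png');h=max(a.shape[0],b.shape[0])
o=np.zeros((h,a.shape[1]+b.shape[1],3),np.uint8);o[:a.shape[0],:a.shape[1]]=a;o[:b.shape[0],a.shape[1]:]=b
print(o.shape,a.shape); s=min(800/o.shape[1],600/h); print(s);cv2.imwrite('pics/crop1.png',cv2.resize(o,None,fx=s,fy=s))
E
```

```text
holder 184.5 ((466.0108642578125, -243.53140258789062), (48.84087371826172, 185.9385528564453), 82.07217407226562) [[ 370.562  -254.8956]
 [ 554.7234 -280.5413]
 [ 561.4598 -232.1672]
 [ 377.2983 -206.5215]]
rack 962.5 ((610.2906494140625, 32.16038513183594), (99.02865600585938, 198.42356872558594), 1.6034678220748901) [[558.0195 129.9478]
 [563.5719 -68.3981]
 [662.5618 -65.627 ]
 [657.0094 132.7188]]
burner 792.0 ((619.39892578125, 333.3539123535156), (100.37761688232422, 99.13214111328125), 17.47150421142578) [[556.6442 365.5651]
 [586.4068 271.0062]
 [682.1536 301.1428]
 [652.3911 395.7016]]
stopper 15.5 ((598.5919189453125, -39.587852478027344), (12.972945213317871, 15.296524047851562), 42.716773986816406) [[588.6378 -38.3688]
 [599.0146 -49.6074]
 [608.546  -40.8069]
 [598.1692 -29.5683]]
186 372 372 1 | 188 370 377 6 | 190 370 378 7 | 192 370 377 8 | 194 371 376 6 | 196 370 376 7 | 198 370 376 4 | 200 369 376 3 | 202 368 375 7 | 204 367 375 6 | 206 366 375 7 | 208 365 375 6 | 210 363 375 8 | 212 362 375 8 | 214 362 375 6 | 216 372 375 4 | 218 372 375 4 | 220 372 374 3 | 222 372 374 2 | 224 372 374 2 | 226 372 374 2 | 228 372 374 2 | 230 372 374 2 | 232 372 374 2 | 234 371 374 4 | 236 371 374 4 | 238 372 374 3 | 240 372 373 2 | 256 150
172 128
(490, 938, 3) (294, 532, 3)
0.8528784648187633
```

View pics/crop1.png

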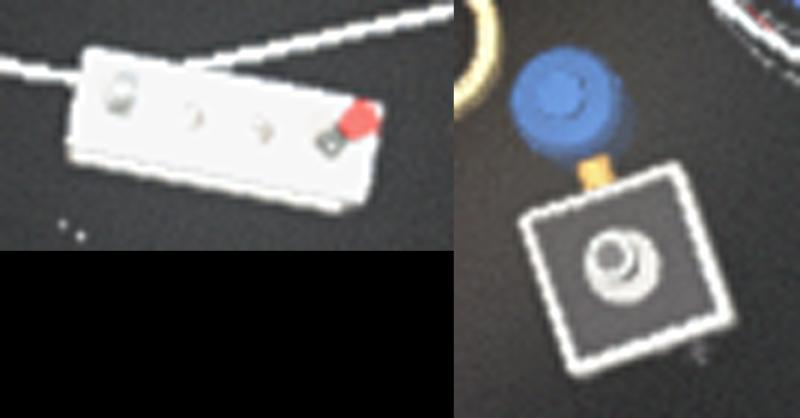

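The crop shows the rack's open-tube hole at crop (123,92) and the middle holes at (193,116) and (263,131). The burner mouth is at (613,253), and the burner's cartridge lies toward +x.

```bash
python3 - <<'E'
from h import *
np.set_printoptions(precision=4,suppress=True)
o=np.array([256,150.]);s=5.97
px=lambda p,off=o,x0=0:((np.array(p,float)-[x0,0])/s+off)-.43
holes=onplane('top',[px((193,116)),px((263,131))],.07); print('holes',holes)
d=holes[0]-holes[1]; L=np.linalg.norm(d); d/=L; print(L,d,np.degrees(np.arctan2(d[1],d[0])))
mid=holes.mean(0); print('rack',mid,'tube',mid+.06*d,'spare',mid-.06*d)
c,_=rays('top',[[1,1]]);print('cam',c, 'scene',rays('scene',[[1,1]])[0])
T=mid+.06*d; print('rim px crop',(proj('top',[[T[0],T[1],.158],[T[0],T[1],.07]])+.43-o)*s)
T=mid-.06*d; print('stopper px crop',(proj('top',[[T[0],T[1],.174]])+.43-o)*s)
print('corners z.07',onplane('top',[px((86,50)),px((382,103)),px((365,203)),px((69,152))],.07))
print('burner',onplane('top',[px((613,253),np.array([172,128.]),453.7),px((622,265),np.array([172,128.]),453.7)],.092))
print('beaker',onplane('top',[[235*.64,328*.64]],.069),'vials',onplane('top',[[573*.64,241*.64],[581*.64,223*.64]],.06),'shelf',onplane('top',[[300*.64,65*.64],[300*.64,65*.64]],.4)[0],'post',onplane('top',[[472*.64,188*.64]],0))
im=cv2.imread('pics/top0.png'); hsv=cv2.cvtColor(im,cv2.COLOR_BGR2HSV)
wood=((hsv[...,0]>8)&(hsv[...,0]<28)&(hsv[...,1]>50)&(hsv[...,2]>80))
pts=[]
g=im.astype(float)[...,2]  # red channel weight over dark bench
for y in range(217,240):
    w=np.clip(g[y,367:381]-60,0,None); pts.append((np.sum(w*np.arange(367,381))/w.sum(),y))
P=onplane('top',pts,.014)
v=np.polyfit(P[:,0],P[:,1],1); print('leg line y=',v,'yaw',np.arctan(v[0]),'resid',np.std(P[:,1]-np.polyval(v,P[:,0])))
ys=np.nonzero(g[:,373]>90)[0];print(ys[ys>180])
print('tail end',onplane('top',[[373,241.5]],.018),'jaw tip',onplane('top',[[374,186.5]],.018))
E
```

```text
holes [[ 0.619   0.0363  0.07  ]
 [ 0.6094 -0.0027  0.07  ]]
0.040125010032134444 [0.2403 0.9707 0.    ] 76.09316189626115
rack [0.6142 0.0168 0.07  ] tube [0.6286 0.0751 0.07  ] spare [ 0.5998 -0.0414  0.07  ]
cam [0.4576 0.1401 1.2597] scene [-0.3225 -0.3221  0.8253]
rim px crop [[131.8307  76.7342]
 [123.4111 101.0864]]
stopper px crop [[362.7095 120.9402]]
corners z.07 [[ 0.6583  0.0951  0.07  ]
 [ 0.6232 -0.0701  0.07  ]
 [ 0.5672 -0.0581  0.07  ]
 [ 0.6008  0.1065  0.07  ]]
burner [[0.6216 0.333  0.092 ]
 [0.6148 0.3281 0.092 ]]
beaker [[0.4958 0.4977 0.069 ]] vials [[ 0.6629 -0.2335  0.06  ]
 [ 0.7019 -0.253   0.06  ]] shelf [0.9013 0.2925 0.4   ] post [[ 0.803  -0.0271  0.    ]]
leg line y= [-0.0942 -0.2161] yaw -0.09389309342752014 resid 0.00025452901491955065
[187 188 191 192 193 194 195 196 197 198 199 200 201 202 203 204 205 206
 207 208 209 210 211 212 213 214 215 216 217 218 219 220 221 222 223 224
 225 226 227 228 229 230 231 232 233 234 235 236 237 238 239 240 258 259
 304 305 306 307 308 312 313 314 315 355 356 357 358 359 360 361 362 363
 364 365 366 367 368 369 373 374 375 376 377 378 379 380 381 382 383]
tail end [[ 0.3663 -0.2515  0.018 ]] jaw tip [[ 0.5558 -0.2657  0.018 ]]
```

Emit:
move_arm --moves '[[1,[0.0268,-0.0219,0.0107],[0,0,0]],[1,[0.0268,-0.0219,0.0107],[0,0,0]],[1,[0.0268,-0.0219,0.0107],[0,0,0]],[1,[0.0268,-0.0219,0.0107],[0,0,0]],[1,[0.0268,-0.0219,0.0107],[0,0,0]],[1,[0.0268,-0.0219,0.0107],[0,0,0]],[1,[0.0268,-0.0219,0.0107],[0,0,0]],[1,[0.0268,-0.0219,0.0107],[0,0,0]],[1,[0.0268,-0.0219,0.0107],[0,0,0]],[1,[0.0268,-0.0219,0.0107],[0,0,0]]]' --grip_force 40

```text
time: 0.93
eef_pos: [0.3894, -0.3566, 0.1235]
tcp_rot: [0.989, 0.147, -0.0, -0.0]
contact_force: [-0.3, -0.2, -0.4]
opening: 1.004
finger_force: 0.0
```

Emit:
move_arm --moves '[[1,[0.0268,-0.0219,0.0107],[0,0,0]],[1,[0.0268,-0.0219,0.0107],[0,0,0]],[1,[0.0268,-0.0219,0.0107],[0,0,0]],[1,[0.0268,-0.0219,0.0107],[0,0,0]],[1,[0,0,0],[0,0,0.1065]],[1,[0,0,0],[0,0,0.1065]],[1,[0,0,0],[0,0,0.1065]],[1,[0,0,0],[0,0,0.1065]],[1,[0,0,0],[0,0,0.1065]],[1,[0,0,0],[0,0,0.1065]]]'

```text
time: 1.77
eef_pos: [0.4658, -0.2431, 0.081]
tcp_rot: [0.985, -0.174, -0.0, -0.0]
contact_force: [0.5, 0.3, -0.4]
opening: 0.996
finger_force: 0.0
```

```bash
cat >> h.py <<'E'
def todo(pos,Rt):
    "tool-frame shift and turn from measured pose to target (pos, 3x3 rotation)"
    from plant import get_state
    s=get_state(); Q=R.from_quat(s['tcp_rot']); d=Q.inv().apply(np.array(pos)-s['eef_pos']); w=(Q.inv()*R.from_matrix(Rt)).as_rotvec()
    print('t',round(s['time'],2),'pos',s['eef_pos'].round(4),'q',s['qpos'].round(3),'op',round(s['opening'],3),'ff',round(s['finger_force'],1),'F',s['contact_force'].round(1)); print('shift',d.round(4),'turn',w.round(4)); return d,w
def down(yaw):
    c,s=np.cos(yaw),np.sin(yaw); return np.array([[c,s,0],[s,-c,0],[0,0,-1.]])
E
python3 - <<'E'
from h import *
from plant import *
todo((.4656,-.2434,.003),down(-.344))
im=read_camera('top')[:,:,::-1]; sc=read_camera('scene')[:,:,::-1]
a=cv2.resize(im[100:300,280:480],(400,400)); b=cv2.resize(sc[200:350,280:430],(400,400))
cv2.imwrite('pics/m1.png',np.hstack([a,b]))
E
```

```text
t 1.77 pos [ 0.4658 -0.2431  0.081 ] q [-0.674  0.139  2.05   0.     0.953  1.246] op 0.996 ff 0.0 F [ 0.5  0.3 -0.4]
shift [0.     0.0004 0.078 ] turn [-0.0003  0.001  -0.0053]
```

View pics/m1.png

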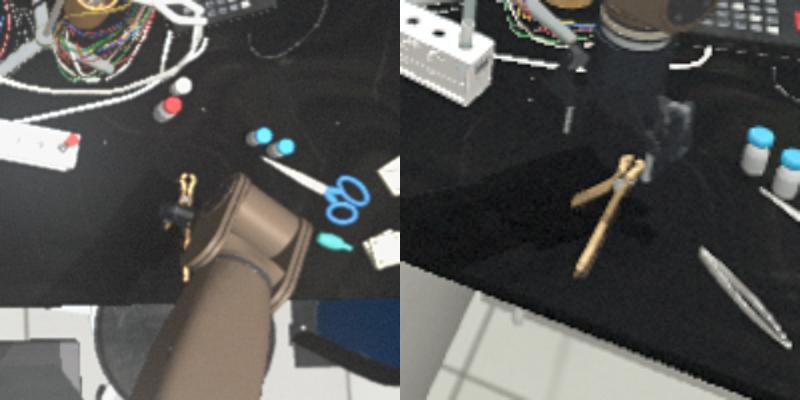

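The gripper stands over the holder with its fingers straddling the legs (left panel about (180,213), right panel fingers at (568,120) and (650,165)).

Emit:
move_arm --moves '[[1,[0,0,0.015],[0,0,0]],[1,[0,0,0.015],[0,0,0]],[1,[0,0,0.015],[0,0,0]],[1,[0,0,0.015],[0,0,0]],[1,[0,0,0.01],[0,0,0]],[1,[0,0,0.007],[0,0,0]],[0.8,[0,0,0],[0,0,0]],[0.6,[0,0,0],[0,0,0]],[0.5,[0,0,0],[0,0,0]],[0.4,[0,0,0],[0,0,0]]]'

```text
time: 2.7
eef_pos: [0.4668, -0.2445, 0.0061]
tcp_rot: [0.985, -0.17, 0.001, 0.001]
contact_force: [-4.3, -3.4, 11.7]
opening: 0.453
finger_force: 10.2
```

Emit:
move_arm --moves '[[0.3,[0,0,0],[0,0,0]],[0.2,[0,0,0],[0,0,0]],[0.1,[0,0,0],[0,0,0]],[0,[0,0,0],[0,0,0]],[0,[0,0,0],[0,0,0]],[0,[0,0,0],[0,0,0]],[0,[0,0,0],[0,0,0]],[0,[0,0,0],[0,0,0]],[0,[0,0,0],[0,0,0]],[0,[0,0,0],[0,0,0]]]'

```text
time: 3.53
eef_pos: [0.4682, -0.2462, 0.0081]
tcp_rot: [0.985, -0.17, 0.002, 0.003]
contact_force: [-2.2, -0.6, 8.7]
opening: 0.19
finger_force: 37.5
```

```bash
python3 - <<'E'
from h import *
from plant import *
todo((.4656,-.2434,.003),down(-.344))
E
```

```text
t 3.53 pos [ 0.4682 -0.2462  0.0081] q [-0.675  0.269  2.064 -0.003  0.802  1.239] op 0.19 ff 37.5 F [-2.2 -0.6  8.7]
shift [-0.0034 -0.0018  0.005 ] turn [ 0.0042 -0.0058  0.0025]
```

Emit:
move_arm --moves '[[0,[0,0,-0.004],[0,0,0]],[0,[0,0,-0.01],[0,0,0]],[0,[0,0,-0.016],[0,0,0]],[0,[0,0,-0.016],[0,0,0]],[0,[0,0,-0.016],[0,0,0]],[0,[0,0,-0.016],[0,0,0]],[0,[0,0,-0.016],[0,0,0]],[0,[0,0,-0.015],[0,0,0]],[0,[0,0,-0.01],[0,0,0]],[0,[0,0,0],[0,0,0]]]'

```text
time: 4.37
eef_pos: [0.4674, -0.2443, 0.1266]
tcp_rot: [0.985, -0.171, 0.002, 0.001]
contact_force: [0.2, 0.6, -0.3]
opening: 0.178
finger_force: 42.4
```

```bash
python3 - <<'E'
from h import *
from plant import *
s=get_state(); p=s['eef_pos']; print(s['opening'],s['finger_force'])
todo((.5,0,.123),down(-.344))
im=read_camera('top')[:,:,::-1]; sc=read_camera('scene')[:,:,::-1]
cv2.imwrite('pics/top2.png',im);cv2.imwrite('pics/scene2.png',sc)
Q=R.from_quat(s['tcp_rot'])
for n in('top','scene'): print(n,proj(n,[p+Q.apply(v) for v in([0,0,0],[.079,0,0],[.089,0,0],[.079,-.007,0],[-.095,0,0])]).round(1))
a=cv2.resize(im[120:270,290:440],(400,400),interpolation=cv2.INTER_CUBIC); b=cv2.resize(sc[170:320,300:450],(400,400),interpolation=cv2.INTER_CUBIC)
cv2.imwrite('pics/m2.png',np.hstack([a,b]))
E
```

```text
0.17842307876435298 42.41004492112552
t 4.37 pos [ 0.4674 -0.2443  0.1266] q [-0.674  0.073  2.026  0.     1.037  1.241] op 0.178 ff 42.4 F [ 0.2  0.6 -0.3]
shift [-0.0518 -0.241   0.003 ] turn [ 0.0016 -0.0052 -0.    ]
top [[379.9 211.5]
 [387.  187.8]
 [387.9 184.8]
 [384.8 187.1]
 [371.3 240.3]]
scene [[360.4 248.9]
 [376.1 235.4]
 [378.  233.8]
 [373.9 234.2]
 [339.6 266.7]]
```

View pics/m2.png

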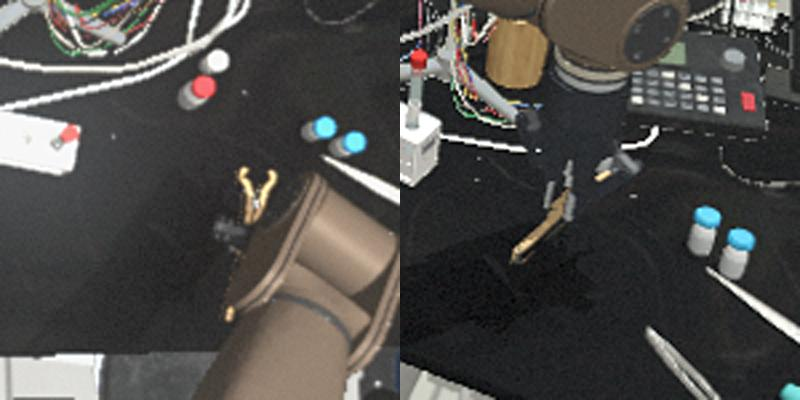

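The jaws are open: in the top view the lips are at crop (242,172) and (272,172), and the tail is at (230,315). In the scene view the handle end is at (515,260). I'll check the holder's yaw in the grip.

```bash
cat >> h.py <<'E'
def wood(im,box):
    h=cv2.cvtColor(im,cv2.COLOR_BGR2HSV); m=((h[...,0]>8)&(h[...,0]<28)&(h[...,1]>90)&(h[...,2]>90)); o=np.zeros(m.shape,np.uint8)
    x0,y0,x1,y1=box; o[y0:y1,x0:x1]=m[y0:y1,x0:x1]; return o
def tri(uv1,uv2):
    c1,d1=rays('top',[uv1]);c2,d2=rays('scene',[uv2]);d1,d2=d1[0],d2[0]
    a=np.linalg.lstsq(np.c_[d1,-d2],c2-c1,rcond=None)[0]; p,q=c1+a[0]*d1,c2+a[1]*d2; return (p+q)/2,np.linalg.norm(p-q)
E
python3 - <<'E'
from h import *
from plant import get_state
np.set_printoptions(precision=4,suppress=True)
s=get_state();p=s['eef_pos'];Q=R.from_quat(s['tcp_rot'])
for n,box in(('top',(368,170,400,245)),('scene',(335,225,400,275))):
    im=cv2.imread(f'pics/{n}2.png'); m=wood(im,box); ys,xs=np.nonzero(m)
    print(n,[(int(y),int(xs[ys==y].min()),int(xs[ys==y].max()),int((ys==y).sum())) for y in sorted(set(ys))])
    uv=np.c_[xs,ys].astype(float); z=p[2]+.010
    P=Q.inv().apply(onplane(n,uv,z)-p)[:,:2]*1000   # tool frame mm
    for lo,hi in((-110,-85),(-85,-60),(-60,-30),(25,50),(50,75),(75,110)):
        k=(P[:,0]>lo)&(P[:,0]<hi); 
        if k.any(): print(lo,hi,'x',P[k,0].min(),P[k,0].max(),'y',P[k,1].min(),np.median(P[k,1]),P[k,1].max())
E
```

```text
top [(182, 381, 381, 1), (183, 380, 391, 3), (184, 380, 392, 5), (185, 380, 393, 4), (186, 379, 393, 6), (187, 380, 393, 5), (188, 380, 393, 5), (189, 381, 392, 5), (190, 382, 391, 4), (191, 382, 390, 4), (192, 382, 390, 2), (193, 382, 390, 4), (194, 382, 389, 4), (195, 382, 389, 3), (196, 382, 389, 3), (197, 382, 389, 4), (198, 382, 388, 4), (199, 382, 388, 6), (200, 382, 387, 6), (201, 382, 387, 6), (202, 382, 385, 3), (203, 382, 383, 2), (214, 379, 379, 1), (235, 375, 376, 2), (236, 375, 377, 3), (238, 375, 375, 1), (239, 375, 376, 2), (240, 375, 375, 1)]
-110 -85 x -89.06137746527969 -85.12836813241412 y 7.886260059308717 8.762363243274397 10.850328428005364
-85 -60 x -83.12429242499883 -73.24231576465263 y 4.3774633811074395 7.177017892679201 11.187558754663893
25 50 x 28.47952524474123 49.65335143784088 y -9.245086934285942 -0.3139523304409232 11.371525219237844
50 75 x 50.62703272779059 74.9110309399479 y -22.38067601006747 -7.7083687288430065 12.5933478997292
75 110 x 75.02628490446864 97.94323944973006 y -27.172963426820633 4.775689168614443 16.604222916427766
scene [(235, 3
[... 502 characters left out ...]
, 347, 4), (264, 342, 343, 2), (265, 342, 342, 1), (266, 342, 342, 1)]
-110 -85 x -93.58119374518763 -85.90234960571316 y 2.6484365761964934 4.567458768068615 6.771742443902286
-85 -60 x -84.80823053118208 -60.91038514324228 y 0.25488482177375393 2.8978262675907334 9.442857664002116
-60 -30 x -59.723995493126566 -30.827390539206846 y -0.17537304438399684 4.235865392200603 8.286566497628929
25 50 x 26.489985140731864 26.489985140731864 y -8.733204850950528 -8.733204850950528 -8.733204850950528
50 75 x 64.55483287540665 70.5866834142332 y -1.3082460347972649 1.9384501885655956 5.163900690392395
75 110 x 78.36582771484267 78.36582771484267 y 6.434891772115756 6.434891772115756 6.434891772115756
```

Emit:
move_arm --moves '[[0,[0,0,0],[0,0,-0.1073]],[0,[0,0,0],[0,0,-0.1073]],[0,[0,0,0],[0,0,-0.1073]],[0,[0,0,0],[0,0,-0.1073]],[0,[0,0,0],[0,0,-0.1073]],[0,[0,0,0],[0,0,-0.1073]],[0,[0.0089,-0.0253,0],[0,0,0]],[0,[0.0089,-0.0253,0],[0,0,0]],[0,[0.0089,-0.0253,0],[0,0,0]],[0,[0.0089,-0.0253,0],[0,0,0]]]'

```text
time: 5.3
eef_pos: [0.4691, -0.1348, 0.1218]
tcp_rot: [0.989, 0.149, -0.001, -0.001]
contact_force: [0.1, 0.4, -0.8]
opening: 0.172
finger_force: 42.4
```

Emit:
move_arm --moves '[[0,[0.0089,-0.0253,0],[0,0,0]],[0,[0.0089,-0.0253,0],[0,0,0]],[0,[0.0089,-0.0253,0],[0,0,0]],[0,[0.0089,-0.0253,0],[0,0,0]],[0,[0.0089,-0.0253,0],[0,0,0]],[0,[0.0089,-0.0253,0],[0,0,0]],[0,[0,0,0],[0,0,0]],[0,[0,0,0],[0,0,0]],[0,[0,0,0],[0,0,0]],[0,[0,0,0],[0,0,0]]]'

```text
time: 6.13
eef_pos: [0.4762, 0.0238, 0.123]
tcp_rot: [0.989, 0.149, -0.001, -0.0]
contact_force: [0.0, -0.3, -0.7]
opening: 0.179
finger_force: 42.4
```

```bash
python3 - <<'E'
from h import *
from plant import *
s=get_state(); p=s['eef_pos']
todo((.5534,.0475,.1266),down(.3))
im=read_camera('top')[:,:,::-1]; sc=read_camera('scene')[:,:,::-1]
cv2.imwrite('pics/top3.png',im);cv2.imwrite('pics/scene3.png',sc)
Q=R.from_quat(s['tcp_rot'])
for n in('top','scene'): print(n,proj(n,[p+Q.apply(v) for v in([0,0,0],[.089,-.007,0],[-.095,.0045,0])]+[[.6268,.076,.158],[.6268,.076,.07]]).round(1))
a=cv2.resize(im[130:230,230:330],(400,400),interpolation=cv2.INTER_CUBIC); b=cv2.resize(sc[150:250,240:340],(400,400),interpolation=cv2.INTER_CUBIC)
cv2.imwrite('pics/m3.png',np.hstack([a,b]))
E
```

```text
t 6.13 pos [0.4762 0.0238 0.123 ] q [-0.163 -0.034  2.142 -0.     1.034  1.109] op 0.179 ff 42.4 F [ 0.  -0.3 -0.7]
shift [ 0.0808  0.     -0.0037] turn [-0.0003  0.0011 -0.0014]
top [[294.9 211.3]
 [283.6 185.5]
 [306.2 239.4]
 [277.4 163. ]
 [276.  167.1]]
scene [[271.8 220.5]
 [273.2 203.1]
 [269.1 241.7]
 [276.5 182.2]
 [275.8 203.6]]
```

View pics/m3.png

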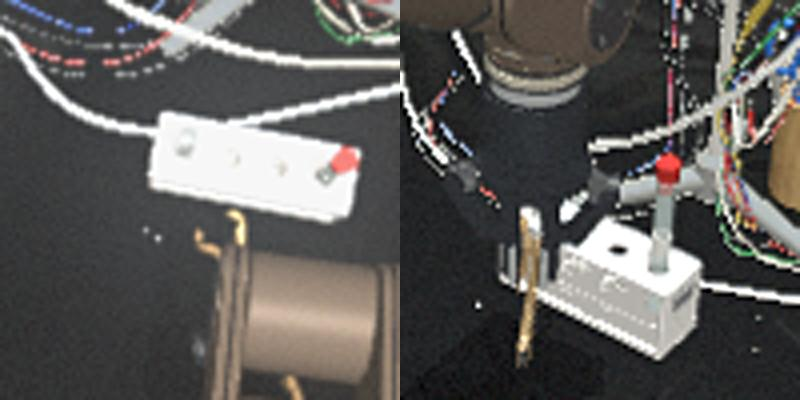

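Top panel: the lips are at crop (200,240) and (235,215), and the mouth lines up with the open tube at (185,140). This agrees with the projections to within 2 mm. Advancing straight along the tool's x.

Emit:
move_arm --moves '[[0,[0.012,0,0],[0,0,0]],[0,[0.012,0,0],[0,0,0]],[0,[0.012,0,0],[0,0,0]],[0,[0.008,0,0],[0,0,0]],[0,[0.007,0,0],[0,0,0]],[0,[0.006,0,0],[0,0,0]],[0,[0.006,0,0],[0,0,0]],[0,[0.006,0,0],[0,0,0]],[0,[0.006,0,0],[0,0,0]],[0,[0.005,0,0],[0,0,0]]]'

```text
time: 7.07
eef_pos: [0.5534, 0.0483, 0.1235]
tcp_rot: [0.989, 0.149, 0.0, -0.0]
contact_force: [0.3, -0.4, -0.1]
opening: 0.177
finger_force: 42.4
```

```bash
python3 - <<'E'
from h import *
from plant import *
s=get_state(); p=s['eef_pos']
todo((.5534,.0475,.1266),down(.3))
im=read_camera('top')[:,:,::-1]; sc=read_camera('scene')[:,:,::-1]
cv2.imwrite('pics/top4.png',im);cv2.imwrite('pics/scene4.png',sc)
Q=R.from_quat(s['tcp_rot'])
for n in('top','scene'): print(n,proj(n,[p+Q.apply(v) for v in([.079,-.007,0],[.089,-.007,0],[.079,0,0])]+[[.6268,.077,.158],[.6268,.077,.07]]).round(1))
a=cv2.resize(im[140:200,250:310],(400,400),interpolation=cv2.INTER_CUBIC); b=cv2.resize(sc[160:240,240:320],(400,400),interpolation=cv2.INTER_CUBIC)
cv2.imwrite('pics/m4.png',np.hstack([a,b]))
E
```

```text
t 7.07 pos [0.5534 0.0483 0.1235] q [-0.096  0.14   1.958  0.     1.043  1.176] op 0.177 ff 42.4 F [ 0.3 -0.4 -0.1]
shift [-0.0002  0.0008 -0.0031] turn [-0.     -0.     -0.0004]
top [[276.1 164.7]
 [275.1 161.8]
 [278.1 164. ]
 [277.  163. ]
 [275.7 167.1]]
scene [[275.6 190.6]
 [275.9 189. ]
 [277.6 190.8]
 [276.2 182.1]
 [275.5 203.5]]
```

View pics/m4.png

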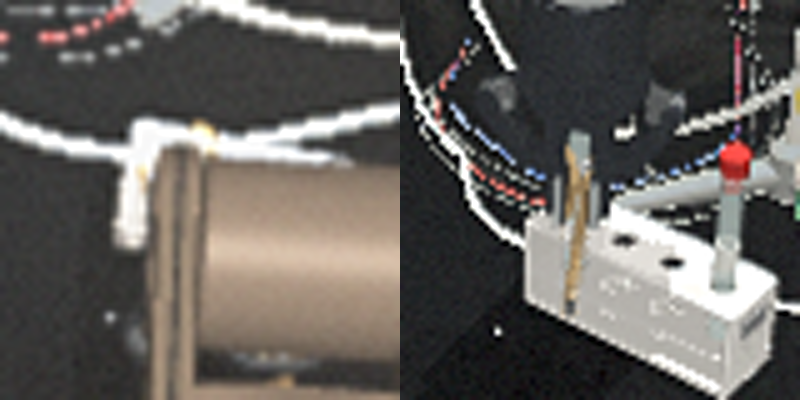

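The tube's rim shows just past the long leg, at right crop (580,140), with no contact force. It is in the mouth, so I'm releasing slowly.

Emit:
move_arm --moves '[[0.24,[0,0,0],[0,0,0]],[0.28,[0,0,0],[0,0,0]],[0.32,[0,0,0],[0,0,0]],[0.36,[0,0,0],[0,0,0]],[0.4,[0,0,0],[0,0,0]],[0.44,[0,0,0],[0,0,0]],[0.48,[0,0,0],[0,0,0]],[0.52,[0,0,0],[0,0,0]],[0.56,[0,0,0],[0,0,0]],[0.6,[0,0,0],[0,0,0]]]'

```text
time: 8.0
eef_pos: [0.553, 0.0481, 0.1236]
tcp_rot: [0.989, 0.149, 0.0, 0.0]
contact_force: [-1.4, -0.0, -0.2]
opening: 0.599
finger_force: 0.0
```

Emit:
move_arm --moves '[[0.7,[0,0,0],[0,0,0]],[0.8,[0,0,0],[0,0,0]],[0.85,[0,0,0],[0,0,0]],[0.85,[0,0,0],[0,0,0]],[0.85,[0,0,0],[0,0,0]],[0.85,[0,0,-0.005],[0,0,0]],[0.85,[0,0,-0.01],[0,0,0]],[0.85,[0,0,-0.015],[0,0,0]],[0.85,[0,0,-0.015],[0,0,0]],[0.85,[0,0,-0.015],[0,0,0]]]'

```text
time: 8.83
eef_pos: [0.5531, 0.0481, 0.1852]
tcp_rot: [0.989, 0.149, 0.0, 0.0]
contact_force: [-0.2, 0.3, -0.0]
opening: 0.851
finger_force: 0.0
```

```bash
python3 - <<'E'
from h import *
from plant import *
s=get_state(); p=s['eef_pos']
todo((.5534,.0475,.1266),down(.3))
im=read_camera('top')[:,:,::-1]; sc=read_camera('scene')[:,:,::-1]
cv2.imwrite('pics/top5.png',im);cv2.imwrite('pics/scene5.png',sc)
a=cv2.resize(im[140:240,240:340],(400,400),interpolation=cv2.INTER_CUBIC); b=cv2.resize(sc[160:240,240:320],(400,400),interpolation=cv2.INTER_CUBIC)
cv2.imwrite('pics/m5.png',np.hstack([a,b]))
E
```

```text
t 8.83 pos [0.5531 0.0481 0.1852] q [-0.096  0.066  1.916 -0.     1.159  1.175] op 0.851 ff 0.0 F [-0.2  0.3 -0. ]
shift [0.0001 0.0006 0.0586] turn [ 0.0004 -0.0008 -0.0004]
```

View pics/m5.png

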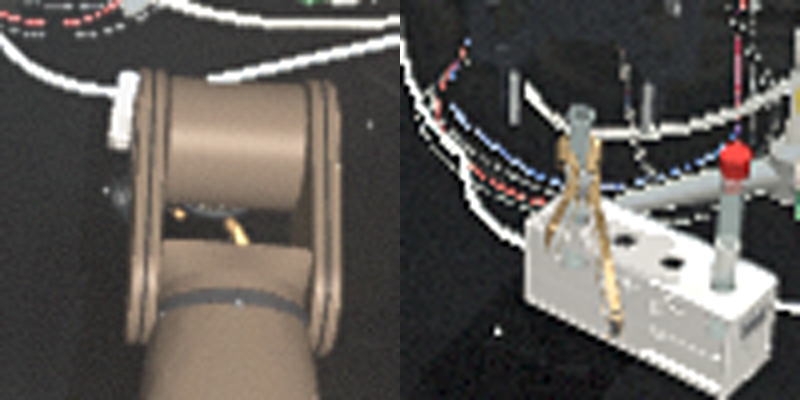

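Clipped: the scene view shows the jaws closed on the tube at crop (580,150) and the handle running to (615,328). The top view shows a piece of the handle at crop (235,228). Now I'll locate the handle.

```bash
python3 - <<'E'
from h import *
np.set_printoptions(precision=4,suppress=True)
im=cv2.imread('pics/scene5.png'); m=wood(im,(262,195,295,235)); 
ys,xs=np.nonzero(m); print([(int(y),[int(x) for x in np.sort(xs[ys==y])]) for y in sorted(set(ys))])
it=cv2.imread('pics/top5.png'); mt=wood(it,(270,180,310,205)); y2,x2=np.nonzero(mt); print(np.c_[x2,y2].tolist())
T=np.array([.6268,.077,.124])
pts=[(np.mean([x for x in xs[ys==y] if x>272]),y) for y in range(202,227) if (xs[ys==y]>272).any()]
P=onplane('scene',pts,.122); v=np.polyfit(P[:,0],P[:,1],1); print('scene line',v,np.arctan(v[0]),'tail',P[-1],np.linalg.norm(P[-1]-T),'y at tube x',np.polyval(v,T[0]))
k=x2>295; Pt=onplane('top',np.c_[x2,y2][k].astype(float),.132); print('top pts',Pt[:,:2].tolist(), 'line dy',(Pt[:,1]-np.polyval(v,Pt[:,0])))
print(onplane('scene',[[283,225.6]],.124))
E
```

```text
[(195, [279]), (196, [274, 279]), (197, [273, 274, 275, 278, 279]), (198, [273, 274, 278, 279]), (199, [273, 277, 278, 279]), (200, [272, 273, 279]), (201, [272, 279]), (202, [271, 272, 279]), (203, [271, 279, 280]), (204, [270, 271, 279, 280]), (205, [270, 279, 280]), (206, [269, 270, 280]), (207, [269, 280]), (208, [269, 280, 281]), (209, [280, 281]), (210, [281]), (211, [281]), (219, [283])]
[[284, 192], [284, 193], [285, 193], [284, 194], [285, 194], [297, 195], [298, 195], [297, 196], [298, 196], [299, 196], [297, 197], [298, 197], [300, 197], [298, 198], [300, 198], [298, 199], [301, 199], [299, 200], [301, 200]]
scene line [ 0.6066 -0.3056] 0.5452574645762996 tail [ 0.499  -0.0031  0.122 ] 0.15083622518274878 y at tube x 0.07460366748452435
top pts [[0.5270703618921322, 0.015987388781029843], [0.526976751597022, 0.012830991616865267], [0.5239092236585587, 0.01610945179115375], [0.5238156401924716, 0.012953785554522035], [0.5237220591701728, 0.009798139567893521], [0.5207495519119689, 0.016231467739580965], [0.5206559952673727, 0.013076532339821673], [0.5204688900739929, 0.0067667229826799125], [0.5174978165474533, 0.0131992319765242], [0.5173107657237603, 0.006890884060719055], [0.5143411037579944, 0.013321884468399714], [0.5140606138864167, 0.003861586638714526], [0.5110923838308196, 0.010291766567660482], [0.5109054486295033, 0.003986383579810043]] line dy [ 0.0019 -0.0012  0.0039  0.0008 -0.0023  0.006   0.0029 -0.0033  0.0049
 -0.0013  0.0069 -0.0024  0.0059 -0.0003]
[[ 0.468  -0.0162  0.124 ]]
```

Emit:
move_arm --moves '[[0.7,[0,0,0],[0,0,-0.105]],[0.7,[0,0,0],[0,0,-0.105]],[0.7,[-0.0121,0.0031,0],[0,0,0]],[0.7,[-0.0121,0.0031,0],[0,0,0]],[0.7,[-0.0121,0.0031,0],[0,0,0]],[0.7,[-0.0121,0.0031,0],[0,0,0]],[0.7,[-0.0121,0.0031,0],[0,0,0]],[0.7,[0,0,0],[0,0,0]],[0.7,[0,0,0.015],[0,0,0]],[0.7,[0,0,0.015],[0,0,0]]]'

```text
time: 9.77
eef_pos: [0.5085, 0.0044, 0.1547]
tcp_rot: [0.968, 0.251, 0.002, 0.001]
contact_force: [-0.2, -0.0, -0.3]
opening: 0.699
finger_force: 0.0
```

```bash
python3 - <<'E'
from h import *
from plant import *
s=get_state(); p=s['eef_pos']
todo((.5077,.0052,.099),down(.51))
im=read_camera('top')[:,:,::-1]; sc=read_camera('scene')[:,:,::-1]
cv2.imwrite('pics/top6.png',im);cv2.imwrite('pics/scene6.png',sc)
print(proj('scene',[[.5077,.0052,.118]]))
a=cv2.resize(im[140:240,240:340],(400,400),interpolation=cv2.INTER_CUBIC); b=cv2.resize(sc[160:240,240:320],(400,400),interpolation=cv2.INTER_CUBIC)
cv2.imwrite('pics/m6.png',np.hstack([a,b]))
E
```

```text
t 9.77 pos [0.5085 0.0044 0.1547] q [-0.191 -0.006  2.05   0.     1.093  0.871] op 0.699 ff 0.0 F [-0.2 -0.  -0.3]
shift [-0.0005 -0.0012  0.0557] turn [ 0.0024 -0.0033 -0.002 ]
[[281.54617995 217.67732897]]
```

View pics/m6.png

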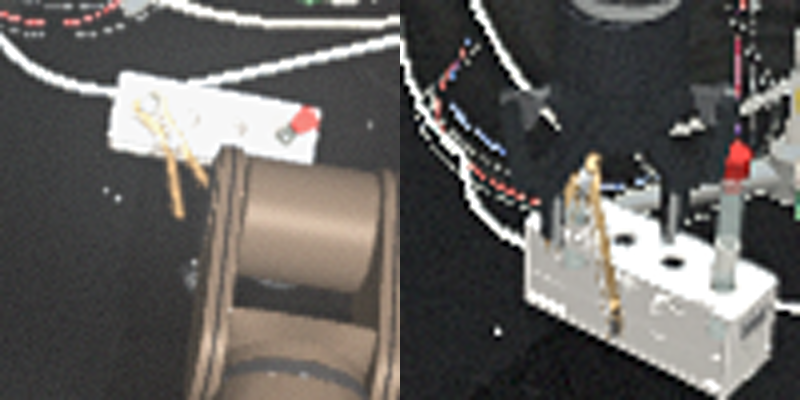

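The handle lies midway between the fingers: scene crop handle at (607,288), fingers at 560 and 670. Descending and gripping.

Emit:
move_arm --moves '[[0.7,[0,-0.001,0.014],[0,0,0]],[0.7,[0,0,0.014],[0,0,0]],[0.7,[0,0,0.014],[0,0,0]],[0.7,[0,0,0.014],[0,0,0]],[0.5,[0,0,0],[0,0,0]],[0.4,[0,0,0],[0,0,0]],[0.3,[0,0,0],[0,0,0]],[0.25,[0,0,0],[0,0,0]],[0.2,[0,0,0],[0,0,0]],[0.15,[0,0,0],[0,0,0]]]' --grip_force 80

```text
time: 10.7
eef_pos: [0.5077, 0.0059, 0.0985]
tcp_rot: [0.968, 0.252, 0.001, 0.0]
contact_force: [0.5, -0.5, 0.5]
opening: 0.153
finger_force: 0.0
```

Emit:
move_arm --moves '[[0.12,[0,0,0],[0,0,0]],[0.1,[0,0,0],[0,0,0]],[0.08,[0,0,0],[0,0,0]],[0.05,[0,0,0],[0,0,0]],[0,[0,0,0],[0,0,0]],[0,[0,0,0],[0,0,0]],[0,[0,0,0],[0,0,0]],[0,[0,0,0],[0,0,0]],[0,[0,0,0],[0,0,0]],[0,[0,0,0],[0,0,0]]]'

```text
time: 11.53
eef_pos: [0.5072, 0.006, 0.0975]
tcp_rot: [0.968, 0.252, 0.0, -0.0]
contact_force: [-0.8, 0.7, 0.4]
opening: 0.078
finger_force: 78.2
```

```bash
python3 - <<'E'
from h import *
from plant import *
s=get_state(); p=s['eef_pos']
todo((.5077,.0052,.099),down(.51)); print(s['wrist_torque'])
im=read_camera('top')[:,:,::-1]; sc=read_camera('scene')[:,:,::-1]
cv2.imwrite('pics/top7.png',im);cv2.imwrite('pics/scene7.png',sc)
E
```

```text
t 11.53 pos [0.5072 0.006  0.0975] q [-0.188  0.074  2.086  0.     0.982  0.873] op 0.078 ff 78.2 F [-0.8  0.7  0.4]
shift [ 0.0001  0.001  -0.0015] turn [-0.     -0.0001 -0.0004]
[ 0.24480034 -0.00770351  0.14705865]
```

Emit:
move_arm --moves '[[0,[0,0,-0.005],[0,0,0]],[0,[0,0,-0.01],[0,0,0]],[0,[0,0,-0.01],[0,0,0]],[0,[0,0,-0.01],[0,0,0]],[0,[0,0,-0.01],[0,0,0]],[0,[0,0,-0.01],[0,0,0]],[0,[0,0,-0.01],[0,0,0]],[0,[0,0,-0.01],[0,0,0]],[0,[0,0,-0.015],[0,0,0]],[0,[0,0,-0.015],[0,0,0]]]'

```text
time: 12.47
eef_pos: [0.5071, 0.0058, 0.2037]
tcp_rot: [0.968, 0.252, 0.0, 0.0]
contact_force: [-0.8, -0.2, -1.1]
opening: 0.076
finger_force: 79.3
```

Emit:
move_arm --moves '[[0,[0,0,-0.015],[0,0,0]],[0,[0,0,-0.015],[0,0,0]],[0,[0,0,-0.015],[0,0,0]],[0,[0,0,-0.01],[0,0,0]],[0,[0,0,-0.005],[0,0,0]],[0,[0,0,0],[0,0,0]],[0,[0,0,0],[0,0,0]],[0,[0,0,0],[0,0,0]],[0,[0,0,0],[0,0,0]],[0,[0,0,0],[0,0,0]]]'

```text
time: 13.3
eef_pos: [0.5067, 0.006, 0.2614]
tcp_rot: [0.968, 0.252, -0.001, -0.0]
contact_force: [-0.2, -0.9, -0.3]
opening: 0.073
finger_force: 79.3
```

```bash
python3 - <<'E'
from h import *
from plant import *
s=get_state(); p=s['eef_pos'];Q=R.from_quat(s['tcp_rot'])
todo((.5077,.0052,.099),down(.51))
im=read_camera('top')[:,:,::-1]; sc=read_camera('scene')[:,:,::-1]
cv2.imwrite('pics/top8.png',im);cv2.imwrite('pics/scene8.png',sc)
g=np.array([0,0,-.019]); 
X=[p+Q.apply(g+v) for v in([0,0,0],[.139,-.0045,0],[.139,-.0045,.12],[.139,-.0045,-.03])]; print(np.round(X,4))
for n in('top','scene'): print(n,proj(n,X).round(1))
a=cv2.resize(im[110:230,230:350],(400,400),interpolation=cv2.INTER_CUBIC); b=cv2.resize(sc[100:240,230:370],(400,400),interpolation=cv2.INTER_CUBIC)
cv2.imwrite('pics/m8.png',np.hstack([a,b]))
E
```

```text
t 13.3 pos [0.5067 0.006  0.2614] q [-0.189 -0.113  1.949  0.     1.308  0.873] op 0.073 ff 79.3 F [-0.2 -0.9 -0.3]
shift [0.0007 0.0014 0.1624] turn [-0.0013  0.0015 -0.0004]
[[0.5067 0.006  0.2804]
 [0.6259 0.0778 0.2802]
 [0.6256 0.0778 0.1602]
 [0.6259 0.0778 0.3102]]
top [[306.7 198.8]
 [279.1 156.6]
 [276.8 163.3]
 [279.7 154.6]]
scene [[283.3 172.6]
 [277.  149.4]
 [275.9 181.7]
 [277.3 140.7]]
```

View pics/m8.png

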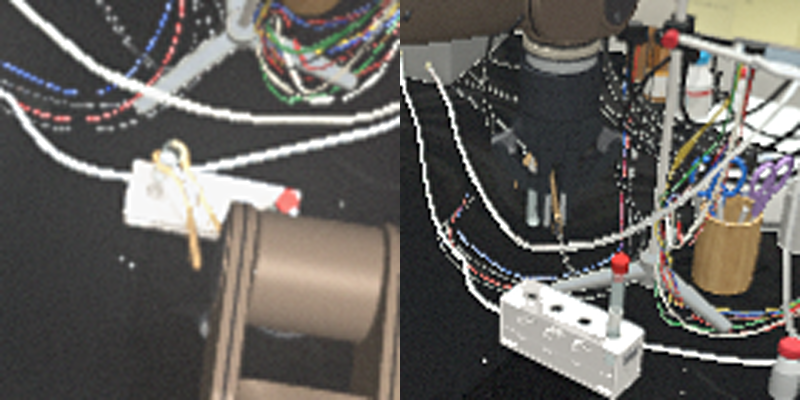

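The tube is out of the rack and upright. Its lower end is at scene crop (533,222), i.e. about z 0.172, which matches the 0.164 lift.

```bash
python3 - <<'E'
from h import *
from plant import *
s=get_state(); p=s['eef_pos'];Q=R.from_quat(s['tcp_rot'])
E=Q.inv().apply(np.array([.6268,.077,.172])-p); print('E_tool',E)
for psi in(.3,.51,.7):
    Rt=down(psi)@R.from_rotvec([.785,0,0]).as_matrix(); T=np.array([.620,.332,.132])-Rt@E
    print(psi,'TCP',T,'tool z',Rt[:,2],'wrist',T-.2*Rt[:,2])
Rt=down(.51)@R.from_rotvec([.785,0,0]).as_matrix(); T=np.array([.620,.332,.132])-Rt@E
print(down(.51).T@(T-p), Rt.T@(T-p))
E
```

```text
E_tool [ 0.13937674 -0.00341905  0.08972636]
0.3 TCP [0.5063052  0.22791253 0.1930547 ] tool z [-0.20888112  0.67525589 -0.70738827] wrist [0.54808142 0.09286135 0.33453236]
0.51 TCP [0.53050103 0.20649843 0.1930547 ] tool z [-0.34505597  0.61687779 -0.70738827] wrist [0.59951222 0.08312287 0.33453236]
0.7 TCP [0.55581372 0.19185425 0.1930547 ] tool z [-0.45534928  0.54060972 -0.70738827] wrist [0.64688358 0.08373231 0.33453236]
[ 0.11846935 -0.16346048  0.06879721] [ 0.11846935 -0.06700243  0.16420432]
```

Emit:
move_arm --moves '[[0,[0.006,-0.008,0],[0,0,0]],[0,[0.012,-0.016,0],[0,0,0]],[0,[0.014,-0.02,0],[0,0,0]],[0,[0.015,-0.021,0],[0,0,0]],[0,[0.016,-0.022,0],[0,0,0]],[0,[0.016,-0.022,0],[0,0,0]],[0,[0.015,-0.021,0],[0,0,0]],[0,[0.013,-0.018,0],[0,0,0]],[0,[0.008,-0.011,0],[0,0,0]],[0,[0.004,-0.004,0],[0,0,0]]]'

```text
time: 14.23
eef_pos: [0.5312, 0.2085, 0.2623]
tcp_rot: [0.967, 0.253, -0.0, -0.0]
contact_force: [-0.1, -0.4, -0.2]
opening: 0.074
finger_force: 79.2
```

Emit:
move_arm --moves '[[0,[0,0,0],[0.05,0,0]],[0,[0,0,0],[0.08,0,0]],[0,[0,0,0],[0.09,0,0]],[0,[0,0,0],[0.09,0,0]],[0,[0,0,0],[0.09,0,0]],[0,[0,0,0],[0.09,0,0]],[0,[0,0,0],[0.09,0,0]],[0,[0,0,0],[0.09,0,0]],[0,[0,0,0],[0.07,0,0]],[0,[0,0,0],[0.045,0,0]]]'

```text
time: 15.07
eef_pos: [0.5319, 0.2047, 0.2616]
tcp_rot: [0.894, 0.231, -0.097, -0.371]
contact_force: [0.3, -0.1, -0.5]
opening: 0.08
finger_force: 79.3
```

```bash
python3 - <<'E'
from h import *
from plant import *
s=get_state(); p=s['eef_pos'];Q=R.from_quat(s['tcp_rot'])
Rt=down(.51)@R.from_rotvec([.785,0,0]).as_matrix()
todo((.5305,.2065,.1931),Rt)
im=read_camera('top')[:,:,::-1]; sc=read_camera('scene')[:,:,::-1]
cv2.imwrite('pics/top9.png',im);cv2.imwrite('pics/scene9.png',sc)
E=np.array([.1394,-.0034,.0897])
X=[p+Q.apply(E+[0,0,z]) for z in(0,-.12,-.15)]+[[.62,.332,.092]]; print(np.round(X,4))
for n in('top','scene'): print(n,proj(n,X).round(1))
a=cv2.resize(im[110:230,170:290],(400,400),interpolation=cv2.INTER_CUBIC); b=cv2.resize(sc[110:230,150:270],(400,400),interpolation=cv2.INTER_CUBIC)
cv2.imwrite('pics/m9.png',np.hstack([a,b]))
E
```

```text
t 15.07 pos [0.5319 0.2047 0.2616] q [-0.082  0.205  1.756  0.633  1.668  0.884] op 0.08 ff 79.3 F [ 0.3 -0.1 -0.5]
shift [-0.0003  0.0469  0.0499] turn [-0.0025 -0.0009 -0.0032]
[[0.6217 0.33   0.2005]
 [0.6631 0.2557 0.2851]
 [0.6734 0.2372 0.3063]
 [0.62   0.332  0.092 ]]
top [[193.2 165. ]
 [214.3 144.8]
 [220.1 139.3]
 [198.6 170.4]]
scene [[209.6 155.2]
 [233.1 132.5]
 [239.2 126.5]
 [211.1 181.4]]
```

View pics/m9.png

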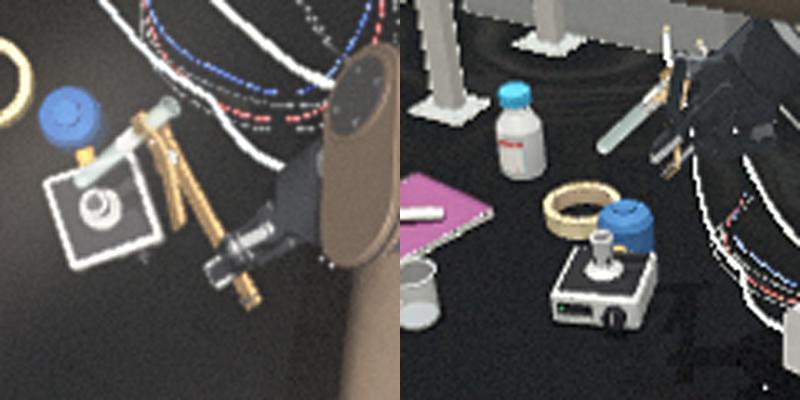

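The tube is held at about 45°. Its end is at top crop (78,183) and scene crop (603,147), and both match the predictions within 1 px. The burner mouth is at scene crop (602,235). Lowering straight down.

Emit:
move_arm --moves '[[0,[0,0.003,0.003],[0,0,0]],[0,[0,0.006,0.006],[0,0,0]],[0,[0,0.008,0.008],[0,0,0]],[0,[0,0.008,0.008],[0,0,0]],[0,[0,0.008,0.008],[0,0,0]],[0,[0,0.007,0.008],[0,0,0]],[0,[0,0.005,0.006],[0,0,0]],[0,[0,0.002,0.002],[0,0,0]],[0,[0,0,0],[0,0,0]],[0,[0,0,0],[0,0,0]]]'

```text
time: 16.0
eef_pos: [0.531, 0.2076, 0.1947]
tcp_rot: [0.894, 0.233, -0.096, -0.37]
contact_force: [0.0, -0.2, -0.2]
opening: 0.076
finger_force: 79.3
```

Emit:
move_arm --moves '[[0,[0,0,0],[0,0,0]],[0,[0,0,0],[0,0,0]],[0,[0,0,0],[0,0,0]],[0,[0,0,0],[0,0,0]],[0,[0,0,0],[0,0,0]],[0,[0,0,0],[0,0,0]],[0,[0,0,0],[0,0,0]],[0,[0,0,0],[0,0,0]],[0,[0,0,0],[0,0,0]],[0,[0,0,0],[0,0,0]]]'

```text
time: 16.83
eef_pos: [0.5308, 0.2075, 0.1946]
tcp_rot: [0.894, 0.233, -0.096, -0.37]
contact_force: [-0.5, -0.7, -0.3]
opening: 0.075
finger_force: 79.3
```

```bash
python3 - <<'E'
from h import *
from plant import *
s=get_state(); p=s['eef_pos'];Q=R.from_quat(s['tcp_rot'])
Rt=down(.51)@R.from_rotvec([.785,0,0]).as_matrix()
todo((.5305,.2065,.1931),Rt)
im=read_camera('top')[:,:,::-1]; sc=read_camera('scene')[:,:,::-1]
E=np.array([.1394,-.0034,.0897]); X=[p+Q.apply(E)]; print(X)
for n in('top','scene'): print(n,proj(n,X).round(1))
a=cv2.resize(im[110:230,170:290],(400,400),interpolation=cv2.INTER_CUBIC); b=cv2.resize(sc[110:230,150:270],(400,400),interpolation=cv2.INTER_CUBIC)
cv2.imwrite('pics/m10.png',np.hstack([a,b]))
E
```

```text
t 16.83 pos [0.5308 0.2075 0.1946] q [-0.077  0.275  1.802  0.629  1.57   0.816] op 0.075 ff 79.3 F [-0.5 -0.7 -0.3]
shift [-0.0008  0.0016  0.0006] turn [-0.     -0.0002 -0.0003]
[array([0.62039386, 0.33298491, 0.13357937])]
top [[196.1 168.6]]
scene [[210.1 171.6]]
```

View pics/m10.png

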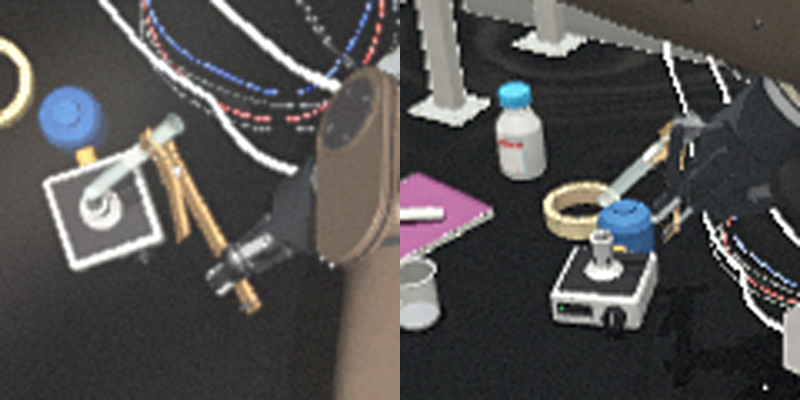

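The tube's end is at top crop (88,197) and scene crop (606,202), right over the mouth at (602,235), about 4 cm up and held still. Handing in.

```bash
python3 -c "
from plant import *
print(sign_off())"
```

```text
the job is handed in; nothing more can be done
None
```

I handed the job in at about 17 s with the tube clipped in the holder and held motionless by the handle at about 45°, mouth uppermost, its end about 4 cm above the burner's mouth; sign-off returned no verdict.

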